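# Find the heavy side of a trimmer-wheel hub on the balancing stand and hold it down

## Robot

A 7-joint arm with a two-finger parallel gripper is mounted at the origin on a cart in front of the work surface, level with it; the furniture and walls round the work are solid. World frame = base frame: x ahead of the robot, y to its left, z up, the work surface at z = 0. Lengths are in mm, angles in rad, forces in N, time in s.
With the tool pointing down it reaches from about 425 to 1025 mm from the base axis. Payload 9.4 kg.
Tool frame: the origin (TCP) lies between the finger pads; the fingertips stand 22 mm ahead of it and the grasp point (between the pads) lies 3 mm ahead of it; z points along the fingers, y is the line along which they close (so a half turn about z gives the same grasp; the last joint's range is limited). The gripper opens to 85 mm and grips with 20 to 120 N. Pads are 22 mm wide; open, the fingers measure 114 mm over their backs; the gripper's body (76 mm by 85 mm) begins 54 mm behind the grasp point. The pads swing forward as they close: fully open they stand 13 mm farther back than shut.
Start: joints at [1.068, 0.599, -0.003, 1.599, 0.002, 0.943, -0.08], TCP at [299.453, -660.267, 253.275] pointing down, gripper open.
Joint ranges: [-2.57, 2.57], [-0.35, 1.97], [-1.29, 1.29], [0.11, 2.56], [-1.05, 4.19], [0.11, 1.86], [-2.63, 2.63]. Speed limits (rad/s): [2.22, 2.22, 3.01, 3.01, 3.14, 3.14, 3.14].

## Interface

Orientations are given as a unit quaternion [w, x, y, z].
In Python, from bench import get_state, read_camera, close_job gives the robot as it stands.
- The arm moves only by the shell command python3 -m pendant 'ROWS' [OPENING] [FORCE]. ROWS is JSON, a list of rows, each a list of 2 entries, a list of its own where there are three numbers: the shift along the tool's x, y, z in units of 50 mm (1.0 is 50 mm), then the turn, a rotation vector about the tool's x, y, z in units of 8 degrees (1.0 is 8 degrees). In form: [[[x, y, z], [rx, ry, rz]], ...]. A call has 1 to 12 rows; each row shifts and turns the commanded pose from where the row before left it, along the tool's axes as they then stand; what a row does not reach is not made up. A row lasts 1/10 s, in which the tool goes at most 50 mm and 8.59 degrees, less where a joint would pass 70% of its speed; a pose out of reach is approached as far as the arm can. A call with a number of a shift or a turn outside -1 to 1 is refused whole. A call with a gripper value outside its range is refused whole. OPENING is the opening in per cent of the stroke, from 0 (shut) to 100 (fully open), set as the call begins (- or left out, the last holds). The fingers move at their own pace and stop on an object; FORCE is the grip in N (left out, the last holds). Time passes only in rows, so rows that do not move let the fingers close. It gives the time, the measured TCP pose, the force, the opening and the grip force at its end, in the units of the state.
- get_state(): the state, without advancing time (a new reading comes with each control period).
- read_camera(name): name is "side" or "top"; returns a dict with "img" (384x512x3 uint8, red, green, blue), "K" (3x3 intrinsics, pixels), "extrinsics" (4x4, takes a point from world to camera coordinates). Camera axes: x right, y down, z forward; pixel columns grow to the right and rows downward; lengths in mm; the calibration is good to about 2 mm. A picture is of the moment at which its call begins. There is no depth.
- close_job(): hands the job in; it is judged then, once.
The state is a dict: "clock": time; "q": joint angles; "qvel": joint speeds; "effort": joint torques, N m; "eef_pos": TCP position; "eef_rot": TCP orientation; "wrist_force": force on the tool from outside, world axes, zero at the start; "torque": the same for the moment, N m; "grip_width": finger opening in mm; "gripper_force": force on a finger pad.
Only numpy, scipy, OpenCV 4.12 (cv2) and the standard library are available. Lean on these libraries where they do the work, as an engineer would, in place of code of your own. Each camera call takes 0.05 s, during which the arm holds its last target. There are 200 camera calls.

## Task

The wheel hub on the tilted balancing stand is heavier on one side, which cannot be seen. Turn the hub by its knob to feel out, or see from how it swings back when let go, where its heavy side is, then turn that side straight to the lowest point of the disc and grip the knob to hold the hub still there: the job ends while you are still holding it, so do not let go. Do not knock the loose wheels or the crucible about.

Things in the scene. Friction and masses are not known exactly. Their poses are not given: they have to be found in the camera images.
- stand: Grey balancing stand fixed to the bench: base plate 140 (x) x 120 (y) x 12 mm with a short post. Origin: centre of the plate's underside, z up. Its spindle leans 30 degrees (0.524 rad) from vertical towards the stand's own -x: it points along (-0.5, 0, 0.866) in the stand's frame and meets the underside of the hub's disc at (0, 0, 100 mm).
- knob (a point): Centre of the hub's round knurled knob (36 mm across, 33 mm tall), on the spindle axis, 25 mm above the disc's top face and 11 mm below the knob's top. Grip it with the fingers pointing along the spindle, at any turn about it; a 50 mm collar under it rises 3 mm off the disc. Its z axis points up along the spindle, its x axis to the index rib. Hub and knob turn as one, without stops.
- hub: The hub: disc 100 mm across, 16 mm thick, with the knob. Origin: centre of its underside; axes as at the knob. A load hidden inside, 34 mm off the axis, makes one side heavy, at a new unknown angle from the rib each time. Torque of the weight about the spindle at most about 0.04 N m, of bearing drag always about 0.026 N m.
- low_point (a point): Fixed point of the stand: the lowest point of the top edge of the disc's rim, where the heavy side must end. Behaviour when let go: near the lowest or the highest point, drag keeps the heavy side where it is; elsewhere it sinks slowly (1 to 4 s, slowest to start near the top) without overshoot and drag halts it 30 to 45 degrees short of this point, by the same angle whichever side it comes from.
- rib (a point): Middle of the top of the index rib, a dark steel bar 20 mm (radial) x 6 x 5 mm on the disc's top face, centred 38 mm from the axis; it only shows how far the hub is turned and says nothing about the heavy side.
- brush_wheel_mid (a point): Middle of the loose black brush wheel, 57 mm across, 12 mm thick, lying flat; leave alone.
- felt_wheel_mid (a point): Middle of the loose pale felt wheel, 51 mm across, 14 mm thick, lying flat; leave alone.
- grind_disc_mid (a point): Middle of the loose brown grinding disc, 39 mm across, 10 mm thick, lying flat; leave alone.
- crucible_mid (a point): Middle of the loose clay crucible, 51 mm across, 40 mm tall, standing beside the stand; leave alone.

How it is judged (in metres and radians):
On the way:
1. the hub is turned by hand, with the fingers on it (contact force between the fingers and hub above 0.5 N and angular speed of hub above 0.1 rad/s), for 0.2 s.
At the end, for the whole second after the job is handed in: The centre of the hidden load lies within 9.2 mm sideways (about 15 degrees of turn) of straight below the spindle on the low side, the fingers hold the hub (more than 2 N) and it stands still (under 0.1 rad/s) (x of core_c0 in the frame of stand below 0 m and y of core_c0 in the frame of stand between -0.0092 and 0.0092 m and contact force between the fingers and hub above 2 N and angular speed of hub below 0.1 rad/s); the arm keeps its last pose, push and grip.
It fails at once if a loose wheel or the crucible is moved by more than 30 mm (distance of any of brush_wheel_mid, felt_wheel_mid, grind_disc_mid, crucible_mid from where it was at the start of the episode above 0.03 m).
It also fails if it takes over 67 s, if anything falls off the work surface, if the arm or the gripper's body presses on something with over 40 N, if the wrist force passes 120 N, or if a joint passes its speed limit or range.

## Working session

There is one attempt and no reset: what is moved stays moved. The work goes in short steps, Python scripts to look and compute and a shell command to move; the robot and the scene stay as the last step left them, time stands still between calls to the robot, and variables do not carry over. Pictures are saved under pics/ and viewed, at most 10 in all, crops included, and the job is handed in when it is done.

```bash
mkdir -p pics; python3 - <<'E'
from bench import *
import cv2,numpy as np
s=get_state();print({k:np.round(v,3).tolist() for k,v in s.items()})
for n in("side","top"):
    c=read_camera(n);cv2.imwrite(f"pics/{n}0.png",c["img"][:,:,::-1]);print(n,np.round(c["K"],1).tolist(),np.round(c["extrinsics"],3).tolist())
E
```

```text
{'clock': 0.0, 'q': [1.068, 0.6, -0.003, 1.6, 0.002, 0.943, -0.08], 'qvel': [-0.001, 0.0, 0.0, -0.001, -0.001, 0.0, 0.0], 'effort': [-0.001, -77.645, 1.564, -25.801, 0.012, 0.009, -0.0], 'eef_pos': [299.267, -659.851, 252.415], 'eef_rot': [-0.001, 0.977, 0.211, -0.0], 'wrist_force': [-0.122, 0.373, -0.707], 'torque': [-0.059, 0.019, -0.046], 'gripper_force': 0.0, 'grip_width': 85.223}
side [[372.8, 0.0, 248.3], [0.0, 372.8, 191.2], [0.0, 0.0, 1.0]] [[0.993, -0.115, 0.017, -509.307], [-0.025, -0.352, -0.936, 123.963], [0.113, 0.929, -0.352, 892.686], [0.0, 0.0, 0.0, 1.0]]
top [[379.5, 0.0, 259.8], [0.0, 379.5, 190.9], [0.0, 0.0, 1.0]] [[-0.019, -1.0, -0.016, 4.973], [-0.989, 0.021, -0.145, 533.18], [0.145, 0.013, -0.989, 906.758], [0.0, 0.0, 0.0, 1.0]]
```

View pics/side0.png

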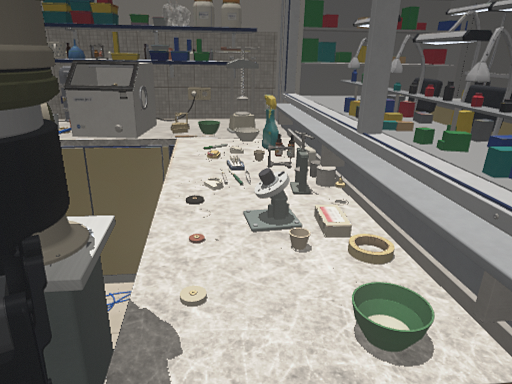

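View pics/top0.png

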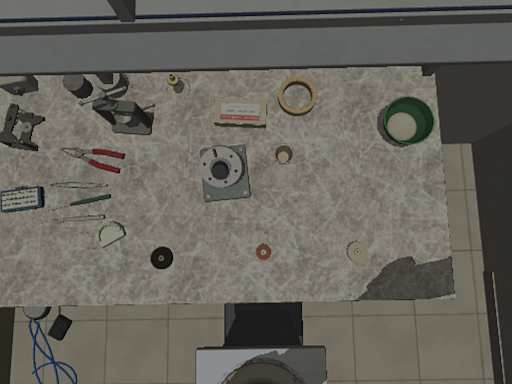

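```bash
python3 - <<'E'
import cv2,numpy as np
t=cv2.imread("pics/top0.png")[135:210,190:260];s=cv2.imread("pics/side0.png")[160:235,235:305]
f=lambda a:cv2.resize(a,None,fx=5.6,fy=5.6,interpolation=cv2.INTER_CUBIC)
cv2.imwrite("pics/crop.png",np.hstack([f(t),f(s)]))
E
```

```text
(no output)
```

View pics/crop.png

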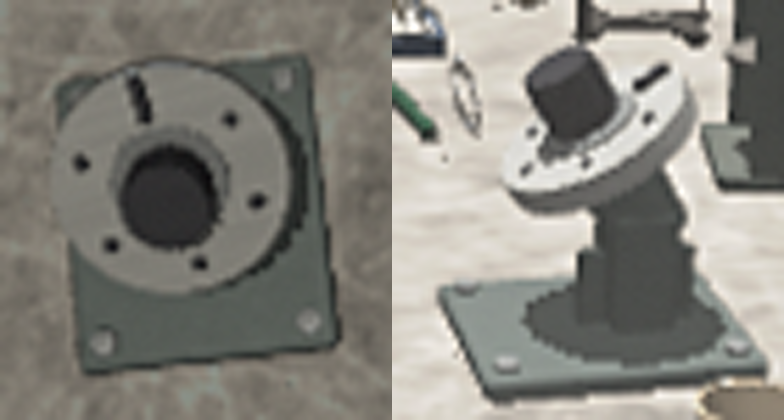

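```bash
cat >h.py <<'E'
import numpy as np,cv2
from bench import *
from scipy.spatial.transform import Rotation as R
from scipy.optimize import least_squares
def proj(c,p):
    p=np.atleast_2d(p)@c["extrinsics"][:3,:3].T+c["extrinsics"][:3,3]; p=p@c["K"].T; return p[:,:2]/p[:,2:]
def tri(cs,uvs):
    P=[c["K"]@c["extrinsics"][:3] for c in cs]
    X=cv2.triangulatePoints(P[0],P[1],*[np.array(u,float).reshape(2,1) for u in uvs]);return (X[:3]/X[3]).ravel()
T=lambda u,v:(u/5.6+190-.4,v/5.6+135-.4)
S=lambda u,v:((u-392)/5.6+235-.4,v/5.6+160-.4)
E
python3 - <<'E'
from h import *
ct,cs=read_camera("top"),read_camera("side")
a=np.array([-.5,0,.866]);kt=np.array([0,0,100])+a*(16+36)
pts=[(-70,60,12),(-70,-60,12),(70,-60,12),kt]
tu=[T(83,371),T(340,343),T(305,54),T(168,203)]
sp=[(-70,60,12),(-70,-60,12),(70,-60,12),kt]
su=[S(440,289),S(490,390),S(765,367),S(560,64)]
def w(p,x): return R.from_euler('z',x[2]).apply(p)+[x[0],x[1],0]
f=lambda x:np.r_[(proj(ct,w(pts,x))-tu).ravel(),(proj(cs,w(sp,x))-su).ravel()]
r=least_squares(f,[650,80,0],x_scale=[100,100,.1]);print(r.x,np.round(r.fun,1))
print("tri knobtop",tri([ct,cs],[tu[3],su[3]]),"model",w(kt,r.x))
x=r.x;K=w(np.array([0,0,100])+a*41,x);ax=R.from_euler('z',x[2]).apply(a);print("knob",K,"axis",ax)
# rib angle: about the spindle, from low dir (stand -x low side)
Rs=R.from_euler('z',x[2]).as_matrix();low=Rs@[-.866,0,-.5];per=np.cross(ax,low)
th=np.radians(np.arange(360));rib=w(np.array([0,0,100])+a*21,x)+38*(np.cos(th)[:,None]*low+np.sin(th)[:,None]*per)
for c,u in((ct,T(140,98)),(cs,S(652,77))):
    d=np.linalg.norm(proj(c,rib)-u,axis=1);print("rib deg from low (ccw about axis)",d.argmin(),d.min())
np.savez("stand.npz",x=x)
# tool target
print("pos eef",get_state()["eef_pos"])
E
```

```text
[5.88139643e+02 8.33677295e+01 9.09061931e-02] [-0.   0.6  0.7  0.4  1.2 -0.8  0.2  1.1 -0.2 -2.  -0.3 -1.9  2.  -1.8
 -0.3 -0.5]
tri knobtop [564.08561286  81.74536772 143.54615643] model [562.24700069  81.00742251 145.032     ]
knob [567.72429051  81.50671822 135.506     ] axis [-0.49793544 -0.04539052  0.866     ]
rib deg from low (ccw about axis) 192 0.4520627656753591
rib deg from low (ccw about axis) 179 1.1713433326139266
pos eef [ 299.35271684 -660.04300922  252.7425963 ]
```

```bash
cat >>h.py <<'E'
from scipy.linalg import expm
try:
    X=np.load("stand.npz")["x"]
    Rs=R.from_euler('z',X[2]).as_matrix();C0=np.array([X[0],X[1],0])
    ax=Rs@[-.5,0,.866];ax/=np.linalg.norm(ax);low=Rs@[-.866,0,-.5];per=np.cross(ax,low)
    knob=C0+[0,0,100]+ax*41
except Exception: pass
def M(p,r):
    m=np.eye(4);m[:3,:3]=r;m[:3,3]=p;return m
def cur():
    s=get_state();q=s["eef_rot"];return M(s["eef_pos"],R.from_quat([*q[1:],q[0]]).as_matrix())
def target(back,turn=0): # TCP 'back' mm behind knob grasp; turn deg of tool ccw about ax
    y=-low;z=-ax;x=np.cross(y,z);r=R.from_rotvec(ax*np.radians(turn)).as_matrix()@np.c_[x,y,z]
    return M(knob+ax*(3+back),r)
def step(row): return M(50*np.array(row[:3]),R.from_rotvec(np.radians(8)*np.array(row[3:])).as_matrix())
def plan(A,B,n):
    D=np.linalg.inv(A)@B
    def f(v):
        m=np.linalg.matrix_power(step(v),n)@np.linalg.inv(D);return np.r_[m[:3,3]/50,R.from_matrix(m[:3,:3]).as_rotvec()*5]
    w=R.from_matrix(D[:3,:3]).as_rotvec()/np.radians(8)/n
    v=least_squares(f,np.r_[D[:3,3]/50/n,w]).x;v=np.round(v,2)
    P=[A@np.linalg.matrix_power(step(v),k) for k in range(n+1)]
    print("row",v.tolist(),"x",n,"end",P[-1][:3,3].round(1));return P
E
python3 - <<'E'
from h import *
for n in(20,22):
    P=plan(cur(),target(110),n);print(np.array([p[:3,3] for p in P[::3]]).round())
E
```

```text
row [0.78, -0.23, 0.01, -0.16, 0.12, -0.43] x 20 end [516.7  73.4 236.5]
[[ 299. -660.  253.]
 [ 387. -575.  252.]
 [ 457. -476.  254.]
 [ 509. -365.  256.]
 [ 539. -247.  256.]
 [ 549. -126.  253.]
 [ 536.   -5.  245.]]
row [0.71, -0.21, 0.01, -0.15, 0.11, -0.39] x 22 end [516.1  75.1 233. ]
[[ 299. -660.  253.]
 [ 379. -583.  252.]
 [ 445. -494.  253.]
 [ 496. -395.  255.]
 [ 530. -290.  255.]
 [ 546. -180.  254.]
 [ 545.  -69.  248.]
 [ 526.   40.  238.]]
```

```bash
python3 -m pendant '[[[0.78,-0.23,0.01],[-0.16,0.12,-0.43]],[[0.78,-0.23,0.01],[-0.16,0.12,-0.43]],[[0.78,-0.23,0.01],[-0.16,0.12,-0.43]],[[0.78,-0.23,0.01],[-0.16,0.12,-0.43]],[[0.78,-0.23,0.01],[-0.16,0.12,-0.43]],[[0.78,-0.23,0.01],[-0.16,0.12,-0.43]],[[0.78,-0.23,0.01],[-0.16,0.12,-0.43]],[[0.78,-0.23,0.01],[-0.16,0.12,-0.43]],[[0.78,-0.23,0.01],[-0.16,0.12,-0.43]],[[0.78,-0.23,0.01],[-0.16,0.12,-0.43]]]' 100 && python3 -m pendant '[[[0.78,-0.23,0.01],[-0.16,0.12,-0.43]],[[0.78,-0.23,0.01],[-0.16,0.12,-0.43]],[[0.78,-0.23,0.01],[-0.16,0.12,-0.43]],[[0.78,-0.23,0.01],[-0.16,0.12,-0.43]],[[0.78,-0.23,0.01],[-0.16,0.12,-0.43]],[[0.78,-0.23,0.01],[-0.16,0.12,-0.43]],[[0.78,-0.23,0.01],[-0.16,0.12,-0.43]],[[0.78,-0.23,0.01],[-0.16,0.12,-0.43]],[[0.78,-0.23,0.01],[-0.16,0.12,-0.43]],[[0.78,-0.23,0.01],[-0.16,0.12,-0.43]],[[0,0,0],[0,0,0]],[[0,0,0],[0,0,0]]]'
python3 - <<'E'
from h import *
print(cur().round(3),get_state()["q"])
for t in(0,-40,40,-60,60): print(t);plan(cur(),target(60,t),6)
for n in("side","top"): cv2.imwrite(f"pics/{n}1.png",read_camera(n)["img"][:,:,::-1])
a=cv2.imread("pics/top1.png")[120:220,180:280];b=cv2.imread("pics/side1.png")[120:220,225:325]
f=lambda a:cv2.resize(a,None,fx=4,fy=4,interpolation=cv2.INTER_CUBIC)
cv2.imwrite("pics/c1.png",np.hstack([f(a),f(b)]))
E
```

```text
clock: 1.2
eef_pos: [522.0, -325.2, 256.8]
eef_rot: [0.09, 0.861, 0.489, 0.104]
wrist_force: [0.3, -0.2, -0.3]
grip_width: 85.4
gripper_force: 0.0
clock: 2.4
eef_pos: [538.3, -23.0, 245.5]
eef_rot: [0.157, 0.711, 0.665, 0.168]
wrist_force: [0.5, -0.3, 0.2]
grip_width: 85.3
gripper_force: 0.0
[[ 6.00000e-02  8.93000e-01  4.47000e-01  5.38321e+02]
 [ 9.98000e-01 -6.70000e-02 -0.00000e+00 -2.29870e+01]
 [ 3.00000e-02  4.46000e-01 -8.95000e-01  2.45453e+02]
 [ 0.00000e+00  0.00000e+00  0.00000e+00  1.00000e+00]] [ 0.05945673  0.29174877 -0.1797754   2.33726471  1.05558113  0.11087007
 -1.19802498]
0
row [0.34, -0.09, 0.17, -0.07, 0.05, -0.18] x 6 end [538.   79.9 189.4]
-40
row [0.3, -0.19, 0.17, -0.05, 0.08, 0.66] x 6 end [536.4  79.6 189.8]
40
row [0.36, 0.01, 0.16, -0.09, 0.03, -1.01] x 6 end [536.9  79.2 191.5]
-60
row [0.27, -0.23, 0.17, -0.04, 0.08, 1.07] x 6 end [537.   77.4 190.1]
60
row [0.37, 0.06, 0.16, -0.09, 0.01, -1.42] x 6 end [536.   79.9 190.3]
```

View pics/c1.png

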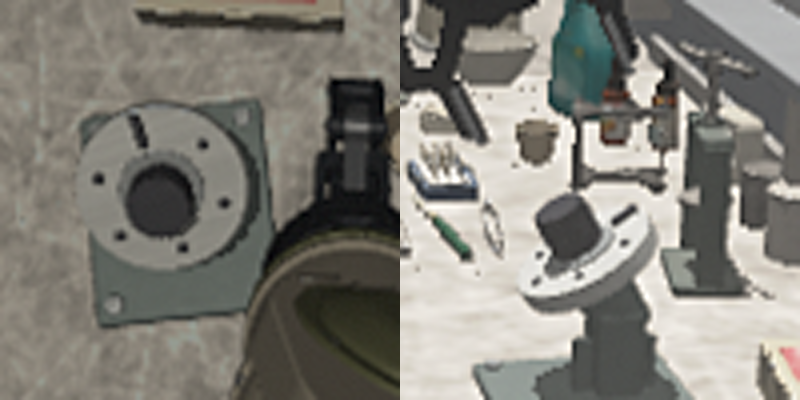

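```bash
python3 -m pendant '[[[0.3,-0.1,0.05],[-0.05,0.04,-0.13]],[[0.3,-0.1,0.05],[-0.05,0.04,-0.13]],[[0.3,-0.1,0.05],[-0.05,0.04,-0.13]],[[0.3,-0.1,0.05],[-0.05,0.04,-0.13]]]'
python3 - <<'E'
from h import *
print(cur().round(3),get_state()["q"].round(3))
for t in(0,): print(t);plan(cur(),target(80,t),6)
E
```

```text
clock: 2.9
eef_pos: [528.5, 32.2, 230.4]
eef_rot: [0.165, 0.685, 0.687, 0.178]
wrist_force: [-0.1, -0.3, -0.2]
grip_width: 85.4
gripper_force: 0.0
[[-7.00000e-03  8.82000e-01  4.71000e-01  5.28477e+02]
 [ 1.00000e+00 -2.00000e-03  1.80000e-02  3.22350e+01]
 [ 1.70000e-02  4.71000e-01 -8.82000e-01  2.30409e+02]
 [ 0.00000e+00  0.00000e+00  0.00000e+00  1.00000e+00]] [ 0.006  0.317 -0.282  2.387  1.771  0.186 -1.968]
0
row [0.15, -0.04, 0.07, -0.04, 0.03, -0.1] x 6 end [526.2  77.4 206.6]
```

```bash
python3 -m pendant '[[[0,0,0],[0,0,1]],[[0,0,0],[0,0,1]],[[0,0,0],[0,0,1]],[[0,0,0],[0,0,1]],[[0,0,0],[0,0,1]],[[0,0,0],[0,0,1]],[[0,0,0],[0,0,1]],[[0,0,0],[0,0,1]],[[0,0,0],[0,0,1]],[[0,0,0],[0,0,1]],[[0,0,0],[0,0,1]],[[0,0,0],[0,0,1]]]'
python3 - <<'E'
from h import *
print(cur().round(3),get_state()["q"].round(3))
for t in(-100,-150): print(t);plan(cur(),target(70,t),8)
E
```

```text
clock: 4.1
eef_pos: [520.7, 29.7, 184.5]
eef_rot: [0.061, 0.95, 0.254, 0.169]
wrist_force: [-0.6, -0.6, -1.5]
grip_width: 85.4
gripper_force: 0.0
[[ 8.14000e-01  4.63000e-01  3.52000e-01  5.20665e+02]
 [ 5.04000e-01 -8.63000e-01 -3.00000e-02  2.97100e+01]
 [ 2.90000e-01  2.02000e-01 -9.36000e-01  1.84524e+02]
 [ 0.00000e+00  0.00000e+00  0.00000e+00  1.00000e+00]] [-0.058  0.401 -0.228  2.36   1.36   0.21  -2.621]
-100
row [0.07, -0.11, -0.02, 0.04, 0.16, 0.56] x 8 end [531.2  78.4 199.2]
-150
row [0.03, -0.14, -0.02, 0.11, 0.14, 1.34] x 8 end [532.3  78.6 200.7]
```

```bash
python3 -m pendant '[[[0,0,-0.3],[0,0,-1]],[[0,0,-0.3],[0,0,-1]],[[0,0,-0.3],[0,0,-1]],[[0,0,0],[0,0,-1]],[[0,0,0],[0,0,-1]],[[0,0,0],[0,0,-1]],[[0,0,0],[0,0,-1]],[[0,0,0],[0,0,-1]],[[0,0,0],[0,0,-1]],[[0,0,0],[0,0,-1]],[[0,0,0],[0,0,-1]],[[0,0,0],[0,0,-1]]]'
python3 - <<'E'
from h import *
print(cur().round(3),get_state()["q"].round(3))
for t in(90,130): print(t);plan(cur(),target(70,t),10)
E
```

```text
clock: 5.3
eef_pos: [506.9, 31.9, 221.6]
eef_rot: [0.165, 0.467, 0.866, 0.072]
wrist_force: [-0.1, 0.4, -0.5]
grip_width: 85.2
gripper_force: 0.0
[[-5.10000e-01  7.84000e-01  3.53000e-01  5.06928e+02]
 [ 8.32000e-01  5.54000e-01 -3.00000e-02  3.19080e+01]
 [-2.19000e-01  2.78000e-01 -9.35000e-01  2.21566e+02]
 [ 0.00000e+00  0.00000e+00  0.00000e+00  1.00000e+00]] [ 0.266  0.366 -0.656  2.332  1.157  0.394 -0.8  ]
90
row [0.02, 0.1, 0.06, -0.1, -0.08, -0.76] x 10 end [533.3  78.  199.6]
130
row [-0.01, 0.11, 0.06, -0.07, -0.12, -1.26] x 10 end [532.7  77.8 198.2]
```

```bash
python3 -m pendant '[[[0.02,0.1,0.06],[-0.1,-0.08,-0.76]],[[0.02,0.1,0.06],[-0.1,-0.08,-0.76]],[[0.02,0.1,0.06],[-0.1,-0.08,-0.76]],[[0.02,0.1,0.06],[-0.1,-0.08,-0.76]],[[0.02,0.1,0.06],[-0.1,-0.08,-0.76]],[[0.02,0.1,0.06],[-0.1,-0.08,-0.76]],[[0.02,0.1,0.06],[-0.1,-0.08,-0.76]],[[0.02,0.1,0.06],[-0.1,-0.08,-0.76]],[[0.02,0.1,0.06],[-0.1,-0.08,-0.76]],[[0.02,0.1,0.06],[-0.1,-0.08,-0.76]],[[0,0,0],[0,0,0]]]'
python3 - <<'E'
from h import *
print(cur().round(3),get_state()["q"].round(3))
for t in(90,): print(t);plan(cur(),target(45,t),4);plan(cur(),target(3,t),8)
E
```

```text
clock: 6.4
eef_pos: [533.4, 77.9, 199.2]
eef_rot: [0.255, -0.042, 0.966, 0.011]
wrist_force: [-0.3, 0.5, -0.1]
grip_width: 85.6
gripper_force: 0.0
[[-8.66000e-01 -8.70000e-02  4.92000e-01  5.33392e+02]
 [-7.60000e-02  9.96000e-01  4.30000e-02  7.78890e+01]
 [-4.94000e-01 -1.00000e-03 -8.70000e-01  1.99196e+02]
 [ 0.00000e+00  0.00000e+00  0.00000e+00  1.00000e+00]] [ 0.191  0.45  -0.676  2.4    1.901  0.435 -0.525]
90
row [0.01, 0.0, 0.12, -0.0, -0.01, -0.0] x 4 end [543.5  78.8 177.4]
row [0.0, 0.0, 0.17, -0.0, -0.01, -0.0] x 8 end [567.1  80.8 140.2]
```

```bash
python3 -m pendant '[[[0,0,0.17],[0,-0.01,0]],[[0,0,0.17],[0,-0.01,0]],[[0,0,0.17],[0,-0.01,0]],[[0,0,0.17],[0,-0.01,0]],[[0,0,0.17],[0,-0.01,0]],[[0,0,0.17],[0,-0.01,0]],[[0,0,0.17],[0,-0.01,0]],[[0,0,0.17],[0,-0.01,0]],[[0,0,0],[0,0,0]]]' 100 && python3 -m pendant '[[[0,0,0],[0,0,0]],[[0,0,0],[0,0,0]],[[0,0,0],[0,0,0]],[[0,0,0],[0,0,0]],[[0,0,0],[0,0,0]],[[0,0,0],[0,0,0]],[[0,0,0],[0,0,0]]]' 0 40
python3 - <<'E'
from h import *
print(cur().round(3),get_state()["q"].round(3),get_state()["torque"])
for n in("side","top"): cv2.imwrite(f"pics/{n}2.png",read_camera(n)["img"][:,:,::-1])
a=cv2.imread("pics/top2.png")[120:220,180:280];b=cv2.imread("pics/side2.png")[140:240,225:325]
f=lambda a:cv2.resize(a,None,fx=4,fy=4,interpolation=cv2.INTER_CUBIC)
cv2.imwrite("pics/c2.png",np.hstack([f(a),f(b)]))
E
```

```text
clock: 7.3
eef_pos: [567.6, 81.9, 139.7]
eef_rot: [0.261, -0.042, 0.964, 0.012]
wrist_force: [-0.2, 0.3, 0.7]
grip_width: 85.5
gripper_force: 0.0
clock: 8.0
eef_pos: [567.3, 81.8, 141.5]
eef_rot: [0.262, -0.042, 0.964, 0.012]
wrist_force: [-3.8, -1.3, 6.2]
grip_width: 34.4
gripper_force: 39.5
[[-8.59000e-01 -8.80000e-02  5.04000e-01  5.67290e+02]
 [-7.60000e-02  9.96000e-01  4.40000e-02  8.18130e+01]
 [-5.06000e-01  0.00000e+00 -8.63000e-01  1.41455e+02]
 [ 0.00000e+00  0.00000e+00  0.00000e+00  1.00000e+00]] [ 0.208  0.626 -0.723  2.381  2.083  0.587 -0.66 ] [-0.17630612  0.37811212 -0.10204487]
```

View pics/c2.png

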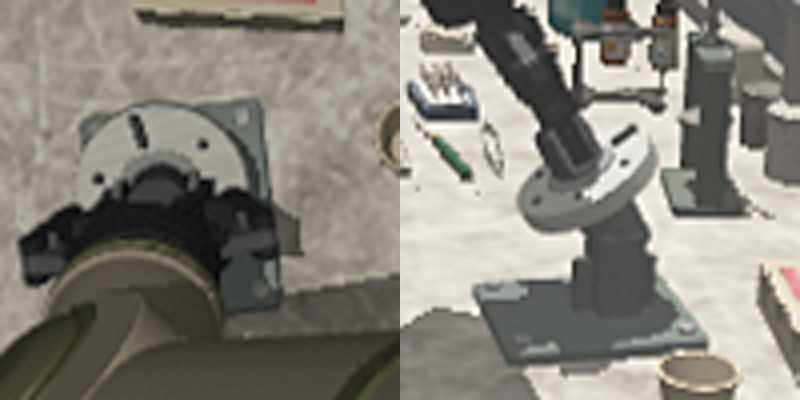

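```bash
cat >>h.py <<'E'
def rib(tag=None):
    th=np.arange(360);a=np.radians(th);out=[];
    for n in("side","top"):
        c=read_camera(n);g=cv2.cvtColor(c["img"],cv2.COLOR_RGB2GRAY)
        if tag: cv2.imwrite(f"pics/{n}_{tag}.png",c["img"][:,:,::-1])
        pol=[]
        for r in np.arange(30,46.1,2):
            p=proj(c,C0+[0,0,100]+ax*18+r*(np.cos(a)[:,None]*low+np.sin(a)[:,None]*per)).astype(np.float32)
            pol.append(cv2.remap(g,p[:,:1],p[:,1:],cv2.INTER_LINEAR).ravel())
        m=np.percentile(pol,75,axis=0);d=m<90
        # dark runs (circular)
        z=np.flatnonzero(~d);runs=[]
        if len(z):
            dd=np.roll(d,-z[0]);s=None
            for i,v in enumerate(np.r_[dd,False]):
                if v and s is None:s=i
                if not v and s is not None:
                    seg=(np.arange(s,i)+z[0]);w=200-m[seg%360];runs.append((round(float((seg*w).sum()/w.sum()))%360,i-s));s=None
        out.append((n,runs))
    s=get_state();print(round(s["clock"],2),out)
E
python3 -c "
from h import *
rib()"
python3 -m pendant '[[[0,0,0],[0,0,1]],[[0,0,0],[0,0,1]],[[0,0,0],[0,0,1]],[[0,0,0],[0,0,1]],[[0,0,0],[0,0,1]],[[0,0,0],[0,0,1]],[[0,0,0],[0,0,1]],[[0,0,0],[0,0,1]],[[0,0,0],[0,0,1]],[[0,0,0],[0,0,1]],[[0,0,0],[0,0,1]],[[0,0,0],[0,0,0]]]' 
python3 - <<'E'
from h import *
rib("r1");print(cur().round(3),get_state()["q"].round(3))
plan(cur(),target(3,3),1)
a=cv2.imread("pics/top_r1.png")[120:220,180:280];b=cv2.imread("pics/side_r1.png")[140:240,225:325]
f=lambda a:cv2.resize(a,None,fx=4,fy=4,interpolation=cv2.INTER_CUBIC)
cv2.imwrite("pics/c3.png",np.hstack([f(a),f(b)]))
E
```

```text
8.2 [('side', [(191, 8), (246, 4), (263, 26), (290, 14)]), ('top', [(194, 7), (297, 43), (41, 86)])]
clock: 9.4
eef_pos: [565.3, 79.1, 140.1]
eef_rot: [0.18, 0.642, 0.721, 0.188]
wrist_force: [-11.6, -9.5, 12.2]
grip_width: 34.7
gripper_force: 41.9
9.5 [('side', [(98, 5), (230, 7), (235, 1), (268, 60), (299, 1), (303, 1), (308, 6)]), ('top', [(104, 9), (215, 2), (219, 3), (307, 36), (343, 14), (22, 57)])]
[[-1.14000e-01  8.58000e-01  5.01000e-01  5.65318e+02]
 [ 9.93000e-01  1.09000e-01  4.00000e-02  7.90360e+01]
 [-2.10000e-02  5.02000e-01 -8.65000e-01  1.40118e+02]
 [ 0.00000e+00  0.00000e+00  0.00000e+00  1.00000e+00]] [ 0.421  0.77  -1.084  2.373  1.906  0.834 -1.977]
row [0.04, 0.0, -0.01, 0.02, 0.04, -0.15] x 1 end [564.8  81.  140.5]
```

View pics/c3.png

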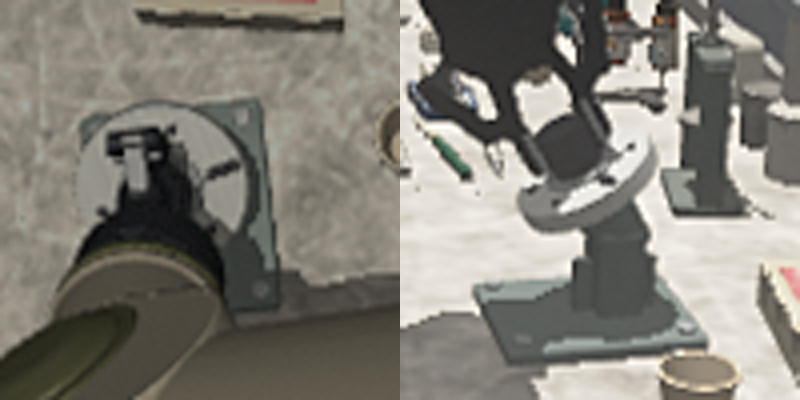

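```bash
python3 -m pendant '[[[0,0,0],[0,0,0]],[[0,0,-0.1],[0,0,0]],[[0,0,-0.2],[0,0,0]],[[0,0,0],[0,0,0]],[[0,0,0],[0,0,0]],[[0,0,0],[0,0,0]]]' 100
python3 -c "
from h import *
rib()"
python3 -m pendant '[[[0,0,0],[0,0,0]],[[0,0,0],[0,0,0]],[[0,0,0],[0,0,0]],[[0,0,0],[0,0,0]],[[0,0,0],[0,0,0]],[[0,0,0],[0,0,0]],[[0,0,0],[0,0,0]]]' >/dev/null
python3 -c "
from h import *
rib()"
python3 -m pendant '[[[0,0,0],[0,0,0]],[[0,0,0],[0,0,0]],[[0,0,0],[0,0,0]],[[0,0,0],[0,0,0]],[[0,0,0],[0,0,0]],[[0,0,0],[0,0,0]],[[0,0,0],[0,0,0]],[[0,0,0],[0,0,0]],[[0,0,0],[0,0,0]],[[0,0,0],[0,0,0]]]' >/dev/null
python3 -c "
from h import *
rib('r2')"
```

```text
clock: 10.1
eef_pos: [560.0, 81.2, 154.0]
eef_rot: [0.18, 0.639, 0.723, 0.19]
wrist_force: [-0.1, -0.4, 0.6]
grip_width: 85.4
gripper_force: 0.0
10.2 [('side', [(131, 9), (269, 49)]), ('top', [(141, 9), (191, 53), (231, 13), (346, 116)])]
11.0 [('side', [(183, 11), (269, 49)]), ('top', [(191, 53), (231, 13), (347, 115)])]
12.1 [('side', [(190, 10), (270, 51)]), ('top', [(191, 53), (231, 13), (347, 115)])]
```

```bash
python3 -m pendant '[[[0,0,0.1],[0,0,0]],[[0,0,0.1],[0,0,0]],[[0,0,0.1],[0,0,0]],[[0,0,0],[0,0,0]]]' >/dev/null; python3 -c "
from h import *
rib();plan(cur(),target(3,-2),1)"
python3 -m pendant '[[[0,0,0],[0,0,0]],[[0,0,0],[0,0,0]],[[0,0,0],[0,0,0]],[[0,0,0],[0,0,0]],[[0,0,0],[0,0,0]],[[0,0,0],[0,0,0]],[[0,0,0],[0,0,0]]]' 0 40
python3 -m pendant '[[[0,0,0],[0,0,-1]],[[0,0,0],[0,0,-1]],[[0,0,0],[0,0,-1]],[[0,0,0],[0,0,-1]],[[0,0,0],[0,0,-1]],[[0,0,0],[0,0,-1]],[[0,0,0],[0,0,-1]],[[0,0,0],[0,0,-1]]]'
python3 -c "
from h import *
rib();plan(cur(),target(3,62),1)"
```

```text
12.6 [('side', [(190, 12), (270, 51)]), ('top', [(185, 41), (211, 4), (223, 14), (301, 35), (341, 14), (354, 5), (23, 53)])]
row [-0.01, -0.04, -0.03, 0.04, 0.01, 0.48] x 1 end [564.9  81.2 140.9]
clock: 13.3
eef_pos: [565.0, 81.6, 140.2]
eef_rot: [0.179, 0.639, 0.724, 0.189]
wrist_force: [-8.4, -1.7, 4.0]
grip_width: 34.4
gripper_force: 39.6
clock: 14.1
eef_pos: [565.0, 81.6, 140.2]
eef_rot: [0.252, 0.156, 0.953, 0.065]
wrist_force: [-7.8, -1.0, 0.8]
grip_width: 34.6
gripper_force: 39.5
14.2 [('side', [(253, 18), (284, 26)]), ('top', [(288, 72), (25, 62)])]
row [-0.0, -0.01, -0.01, 0.0, 0.02, 0.52] x 1 end [564.6  81.1 140.5]
```

```bash
python3 -m pendant '[[[0,0,0],[0,0,-1]],[[0,0,0],[0,0,-1]],[[0,0,0],[0,0,-1]],[[0,0,0],[0,0,-1]],[[0,0,0],[0,0,-1]],[[0,0,0],[0,0,-1]],[[0,0,0],[0,0,-1]],[[0,0,0],[0,0,0]]]'
python3 -c "
from h import *
rib()"
python3 -m pendant '[[[0,0,0],[0,0,0]],[[0,0,-0.1],[0,0,0]],[[0,0,-0.2],[0,0,0]],[[0,0,-0.5],[0,0,0]],[[0,0,-0.5],[0,0,0]],[[0,0,0],[0,0,0]]]' 100
python3 -c "
from h import *
rib()"
python3 -m pendant '[[[0,0,0],[0,0,0]],[[0,0,0],[0,0,0]],[[0,0,0],[0,0,0]],[[0,0,0],[0,0,0]],[[0,0,0],[0,0,0]],[[0,0,0],[0,0,0]],[[0,0,0],[0,0,0]],[[0,0,0],[0,0,0]],[[0,0,0],[0,0,0]],[[0,0,0],[0,0,0]]]' >/dev/null
python3 -c "
from h import *
rib()"
python3 -m pendant '[[[0,0,0],[0,0,0]],[[0,0,0],[0,0,0]],[[0,0,0],[0,0,0]],[[0,0,0],[0,0,0]],[[0,0,0],[0,0,0]],[[0,0,0],[0,0,0]],[[0,0,0],[0,0,0]],[[0,0,0],[0,0,0]],[[0,0,0],[0,0,0]],[[0,0,0],[0,0,0]]]' >/dev/null
python3 - <<'E'
from h import *
rib('r3');print(get_state()["q"].round(2));plan(cur(),target(3,118),6)
a=cv2.imread("pics/top_r3.png")[120:220,180:280];b=cv2.imread("pics/side_r3.png")[140:240,225:325]
f=lambda a:cv2.resize(a,None,fx=4,fy=4,interpolation=cv2.INTER_CUBIC)
cv2.imwrite("pics/c4.png",np.hstack([f(a),f(b)]))
E
```

```text
clock: 15.0
eef_pos: [565.0, 81.7, 140.2]
eef_rot: [0.253, -0.309, 0.915, -0.061]
wrist_force: [-7.4, -0.8, 1.8]
grip_width: 35.0
gripper_force: 41.5
15.1 [('side', [(246, 21), (282, 36), (318, 12)]), ('top', [(306, 38), (344, 1), (51, 121)])]
clock: 15.7
eef_pos: [533.9, 79.2, 200.1]
eef_rot: [0.256, -0.307, 0.915, -0.061]
wrist_force: [0.5, -0.1, 1.4]
grip_width: 85.9
gripper_force: 0.0
15.8 [('side', [(270, 50)]), ('top', [(276, 10), (36, 132)])]
16.9 [('side', [(270, 51)]), ('top', [(266, 9), (37, 128)])]
18.0 [('side', [(270, 51)]), ('top', [(266, 9), (37, 128)])]
[ 0.08  0.43 -0.53  2.41  2.04  0.39 -0.12]
row [0.01, 0.0, 0.21, -0.0, 0.01, 0.08] x 6 end [564.1  80.  141.2]
```

View pics/c4.png

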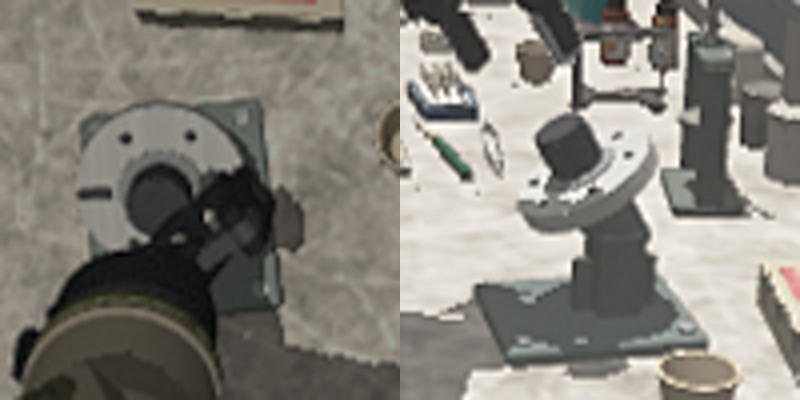

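```bash
python3 -m pendant '[[[0,0,0.21],[0,0,0]],[[0,0,0.21],[0,0,0]],[[0,0,0.21],[0,0,0]],[[0,0,0.21],[0,0,0]],[[0,0,0.21],[0,0,0]],[[0,0,0.21],[0,0,0]],[[0,0,0],[0,0,0]],[[0,0,0],[0,0,0]]]' >/dev/null
python3 -m pendant '[[[0,0,0],[0,0,0]],[[0,0,0],[0,0,0]],[[0,0,0],[0,0,0]],[[0,0,0],[0,0,0]],[[0,0,0],[0,0,0]],[[0,0,0],[0,0,0]],[[0,0,0],[0,0,0]]]' 0 40
python3 -c "
from h import *
rib()"
python3 -m pendant '[[[0,0,0],[0,0,0.65]],[[0,0,0],[0,0,0.65]],[[0,0,0],[0,0,0.65]],[[0,0,0],[0,0,0.65]],[[0,0,0],[0,0,0.65]],[[0,0,0],[0,0,0.65]],[[0,0,0],[0,0,0.65]],[[0,0,0],[0,0,0]],[[0,0,0],[0,0,0]],[[0,0,0],[0,0,0]]]'
python3 - <<'E'
from h import *
rib('r4')
a=cv2.imread("pics/top_r4.png")[120:220,180:280];b=cv2.imread("pics/side_r4.png")[140:240,225:325]
f=lambda a:cv2.resize(a,None,fx=4,fy=4,interpolation=cv2.INTER_CUBIC)
cv2.imwrite("pics/c5.png",np.hstack([f(a),f(b)]))
E
```

```text
clock: 19.5
eef_pos: [565.5, 82.9, 143.1]
eef_rot: [0.254, -0.307, 0.915, -0.06]
wrist_force: [-5.4, 2.0, 6.6]
grip_width: 34.4
gripper_force: 39.2
19.6 [('side', [(243, 19), (278, 35)]), ('top', [(266, 8), (305, 41), (344, 1), (52, 123)])]
clock: 20.6
eef_pos: [565.9, 81.5, 143.2]
eef_rot: [0.261, -0.005, 0.965, 0.021]
wrist_force: [-4.8, -2.2, 8.0]
grip_width: 34.5
gripper_force: 40.1
20.7 [('side', [(230, 1), (247, 1), (252, 2), (266, 24), (291, 12)]), ('top', [(231, 8), (299, 51), (347, 3), (36, 84)])]
```

View pics/c5.png

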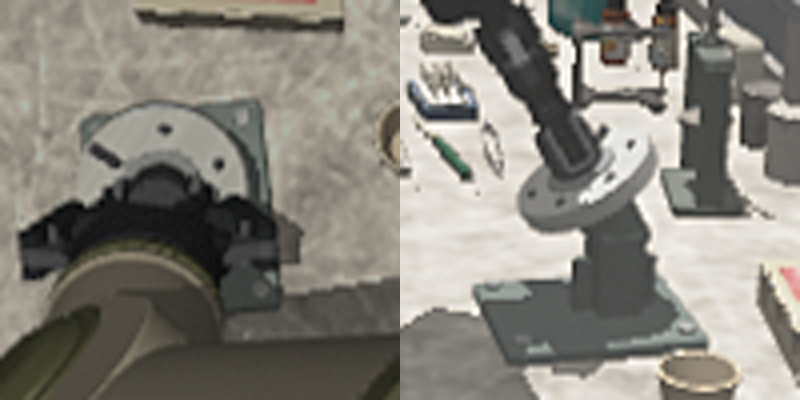

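The rib reads 231° against the 229.5° midpoint of the two rest angles (about 193° and 266°). The hub is gripped with 40 N and standing still, so I'm handing in.

```bash
python3 -c "
from bench import *
print(close_job())"
```

```text
the job is handed in; nothing more can be done
None
```

I handed in the job at about 21 s with the gripper still holding the knob at 40 N. By my measurements, the hub's heavy side is within about 2° of the lowest point, but no verdict came back.

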